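# Slide a specimen tray over the step onto the viewing stage

## Task

Slide the wooden specimen tray by its steel handle from the wooden loading board up onto the slightly higher grey viewing stage: ease its nose over the step, keeping the tail on the board until the nose rests on the stage, and do not carry the tray or let it catch. Then slide it straight on along the middle of the stage, gently, against the red sprung stop pad until the pad is pressed in about halfway (5 mm), and leave the tray flat on the stage there, pad still pressed in, with nothing touching it. Keep the amber jar standing in the tray and leave the other things on the desk alone.

Things in the scene. Friction and masses are not known exactly. Their poses are not given: they have to be found in the camera images.
- stage: Grey viewing stage, a fixed plate 270 long x 170 wide, top face 26 above the desk, yellow line along its loading edge. Origin: middle of the loading edge, on the top face. x: the slide direction, from the edge along the stage; z up. The stage top is 2 to 6 mm higher than the board (differs each time; a square, hard step).
- far_end (a point): Middle of the stage's far edge, on its top face: stage frame (270, 0, 0) mm. Before it an aluminium stop block, 26 high, is set on the stage's centre line, with a red pad (50 wide, from 4 to 18 above the stage) facing the tray. The free pad face stands somewhere between x = 168 and x = 198 mm of the stage frame, differing each time: not measured, find it by feel.
- board: Pale wooden loading board, fixed, 240 long x 170 wide, 20 to 24 high, in line with the stage, 3 mm gap between them. Origin: middle of the edge beside the stage, on the top face; the board lies towards -x; axes parallel to the stage's.
- tray: Loose wooden tray 160 long (x) x 110 wide (y), floor 4 thick, rim 18 high, 0.4 to 0.65 kg, with a card box and fossil fixed in it. Origin: centre of the underside; x points to the nose (the end that goes first), z up. It starts on the board, nose 15 to 45 before the stage's edge, up to 0.12 rad askew and 10 off the centre line.
- nose (a point): Middle of the tray's bottom front edge: tray frame (80, 0, 0) mm.
- tail (a point): Middle of the tray's bottom rear edge: tray frame (-80, 0, 0) mm.
- handle (a point): Centre of the tray's steel handle bar: tray frame (35, 0, 42) mm. The bar is round, 12 in diameter, lies along the tray's y, 86 long between two flat uprights at y = +-46 (12 x 6 mm) that reach 48 above the underside. Free space before and behind the bar. Gripped lightly across the bar, the tray swings about it.
- pad (a joint): How far the red pad is pressed in, in m: 0 free, travel 0.010 towards the stage's +x, spring 600 N/m from zero plus about 1 N of friction in its guide (about 4 N to press it 5 mm). It springs back if the tray is drawn away; the tray's own friction on the stage keeps it pressed.
- jar: Amber glass jar, diameter 30, 46 tall, 70 g, black cap, standing loose on the tray floor near the tail. Origin: centre of its underside; z along its axis.
- box: White card box 90 x 70 x 22 with a grey rock, on the desk on the robot's side: leave alone. Origin: centre of its underside.
- bottle: White plastic bottle, diameter 44, 110 tall, on the desk beyond the work: leave alone. Origin: centre of its underside.
- loupe: Black hand lens, disc of diameter 52 x 12 high with a 75 mm handle, on the desk beyond the work: leave alone. Origin: under the lens.
Not all that is in view belongs to the job. What is meant by the tray is not pink, and is the smaller of those in its own colour.

How it is judged (in metres and radians):
On the way:
1. the tray bridges the step: its nose is at least 10 mm past the stage's edge and the tray rests on the stage while its tail still rests on the board (x of nose in the frame of stage above 0.01 m and contact force between tray and stage above 0.2 N and contact force between tray and board above 0.2 N), for 0.2 s.
At the end, for the whole second after the job is handed in: The tray lies flat on the stage (both ends within 2 mm of its top), wholly past the loading edge, within 20 mm of the centre line and 0.15 rad of straight, its nose holding the stop pad pressed in by 2.5 to 8 mm; the jar stands upright in the tray; everything is released and at rest (value of joint pad between 0.0025 and 0.008 m and x of tail in the frame of stage above 0 m and y of tray in the frame of stage between -0.02 and 0.02 m and z of tail in the frame of stage between -0.002 and 0.002 m and z of nose in the frame of stage below 0.002 m and angle between the x axis of tray and the x axis of stage, either way round below 0.15 rad and angle between jar's own z axis and vertical below 0.1 rad and z of jar in the frame of tray between 0.001 and 0.008 m and horizontal distance between jar and tray below 0.09 m and linear speed of tray below 0.01 m/s and linear speed of jar below 0.02 m/s); the robot touches nothing.
It fails at once if the tray rammed, caught or pressed against the stage, its step or the board (over 18 N) (contact force between tray and stage above 18 N or contact force between tray and board above 18 N).
It fails at once if the pad driven to the end of its travel (over 9 mm) (value of joint pad above 0.009 m).
It fails at once if the tray tipped more than 15 degrees, or carried (its tail more than 15 mm over the stage) (angle between tray's own z axis and vertical above 0.26 rad or z of tail in the frame of stage above 0.015 m).
It fails at once if the jar tipped over (angle between jar's own z axis and vertical above 0.5 rad).
It fails at once if another thing on the desk disturbed (moved over 20 mm) (distance of any of box, bottle, loupe from where it was at the start of the episode above 0.02 m).
It also fails if it takes over 72 s, if anything falls off the work surface, if the arm or the gripper's body presses on something with over 40 N, if the wrist force passes 120 N, or if a joint passes its speed limit or range.

## Robot

A 6-joint arm with a two-finger parallel gripper is mounted at the origin on the work surface. World frame = base frame: x ahead of the robot, y to its left, z up, the work surface at z = 0. Lengths are in mm, angles in degrees, forces in N, time in s.
With the tool pointing down it reaches from about 300 to 850 mm from the base axis. Payload 4.2 kg.
Tool frame: the origin (TCP) lies midway between the tips of the shut fingers; the grasp point (between the pads) lies 19 mm behind it (env.grip_point_offset is the distance from the TCP to the grasp point, in mm); z points along the fingers, x is the direction in which the jaws open and shut, and the axes are right-handed (so a half turn about z gives the same grasp; the last joint's range is limited). The gripper opens to 91 mm and grips with 3 to 60 N. Pads are 32 mm wide; open, the fingers measure 118 mm over their backs; the gripper's body (76 mm by 178 mm) begins 60 mm behind the grasp point.
Start: joints at [70.989, 18.312, 89.639, -0, 72.044, -1.146], TCP at [176.397, 547.291, 213.976] pointing down, gripper open.
Joint ranges: [-177.97, 177.97], [-48.28, 115.42], [12.27, 149.76], [-77.06, 257.06], [2.81, 150.46], [-146.56, 146.56]. Speed limits (degrees/s): [147.25, 147.25, 180, 180, 180, 180].

## Interface

Orientations are given as [roll, pitch, yaw] about the fixed x, y, z axes, in that order (R = Rz(yaw) Ry(pitch) Rx(roll)).
In Python, from workcell import env gives the robot as it stands.
- The arm moves only by the shell command python3 -m pendant 'ROWS' [FORCE]. ROWS is JSON, a list of rows, each an object with "xyz": the shift along the tool's x, y, z in m, a list of three; "roll": the turn about the tool's z in degrees; "jaw": the closure, from 0 (fully open) to 1 (shut). A call has exactly 8 rows; each row is the pose to reach, as a shift and turn from the pose commanded when the call began, along the tool's axes at that moment; what a row does not reach only later rows make up. A row lasts 1/8 s, in which the tool goes at most 62.5 mm and 10.7 degrees, less where a joint would pass 70% of its speed; a pose out of reach is approached as far as the arm can. A call with a gripper value outside its range is refused whole. The fingers move at their own pace and stop on an object; FORCE is the grip in N (left out, the last holds). Time passes only in rows, so rows that repeat a pose let the fingers close, or fill a call up. It gives the time, the measured TCP pose, the force and the opening at its end, in the units of the state.
- env.state(): the state, without advancing time (a new reading comes with each control period).
- env.grab_frame(name): name is "scene" or "top" or "wrist"; returns (picture, depth): 420x560x3 uint8, blue, green, red; 420x560 float32, mm along the optical axis (not along the pixel's ray), 0 where there is no reading.
- env.camera_params(name): a dict with "camera_matrix" (3x3 intrinsics, pixels), "cam_to_world" (4x4, takes a point from camera to world coordinates); the wrist camera has in their place "hand_eye" (4x4, takes a point from camera to tool coordinates, whose origin is the TCP and whose axes are the tool frame's). Camera axes: x right, y up, looking along -z (the intrinsics and any distortion apply to the point x, -y, -z); pixel columns grow to the right and rows downward; lengths in mm; the calibration is good to about 2 mm. A picture is of the moment at which its call begins: read the wrist's pose just before it. camera_params takes no time and is no camera call.
- env.job_done(): hands the job in, once; it reports no verdict.
The state is a dict: "time_s": time; "qpos": joint angles; "qvel": joint speeds; "effort": joint torques, N m; "ee_pos": TCP position; "ee_rot": TCP orientation; "force": force on the tool from outside, world axes, zero at the start; "torque": the same for the moment, N m; "gripper_width": finger opening in mm.
Only numpy, scipy, OpenCV 4.12 (cv2) and the standard library are available. Lean on these libraries where they do the work, as an engineer would, in place of code of your own. Each camera call takes 0.05 s, during which the arm holds its last target. There are 200 camera calls.

## Working session

There is one attempt and no reset: what is moved stays moved. The work goes in short steps, Python scripts to look and compute and a shell command to move; the robot and the scene stay as the last step left them, time stands still between calls to the robot, and variables do not carry over. Pictures are saved under pics/ and viewed, about 8 in all and at most 12, crops included, and the job is handed in when it is done.

```bash
ls; mkdir -p pics; python3 - <<'E'
from workcell import env
import cv2,numpy as np
s=env.state();print(s)
for n in ("scene","top"):
    im,d=env.grab_frame(n);cv2.imwrite(f"pics/{n}0.png",im);np.savez(f"{n}0.npz",im=im,d=d)
    p=env.camera_params(n);print(n,{k:np.round(v,4).tolist() if not isinstance(v,str) else v for k,v in p.items()})
print(env.camera_params("wrist"))
E
```

```text
pics
{'time_s': 0.0, 'qpos': array([ 7.09900532e+01,  1.83502382e+01,  8.97075806e+01,  2.69584190e-04,
        7.20404889e+01, -1.14584519e+00]), 'qvel': array([-0.00130787, -0.0885656 ,  0.00509834, -0.04355894,  0.02780172,
        0.00280941]), 'effort': array([-2.04938013e-03, -4.12467742e+01, -2.31966573e+01,  7.28021446e-02,
        4.57935117e-02, -1.47830319e-04]), 'ee_pos': array([176.22193952, 546.80687068, 213.12635943]), 'ee_rot': array([-1.79997778e+02,  9.82828660e-02,  7.21358170e+01]), 'force': array([0.47317496, 0.05412522, 0.15232976]), 'torque': array([ 0.04021862, -0.01661646, -0.00616733]), 'gripper_width': 91.16376815031789}
scene {'camera_matrix': [[517.1018, 0.0, 281.6167], [0.0, 517.1018, 209.9473], [0.0, 0.0, 1.0]], 'cam_to_world': [[0.6486, -0.4623, 0.6046, 1203.871], [0.7608, 0.4165, -0.4977, -618.8411], [-0.0217, 0.7828, 0.6219, 759.3954], [0.0, 0.0, 0.0, 1.0]]}
top {'camera_matrix': [[407.4934, 0.0, 280.6484], [0.0, 407.4934, 204.9126], [0.0, 0.0, 1.0]], 'cam_to_world': [[-0.0001, 0.9965, -0.0831, 453.7628], [-1.0, -0.0005, -0.0054, -47.6227], [-0.0054, 0.0831, 0.9965, 909.0115], [0.0, 0.0, 0.0, 1.0]]}
{'camera_matrix': array([[319.37145092,   0.        , 279.79183998],
       [  0.        , 319.37145092, 211.56000253],
       [  0.        ,   0.        ,   1.        ]]), 'hand_eye': array([[ 9.99999965e-01, -1.74651108e-04, -2.00192573e-04,
        -1.58929235e-01],
       [-2.21631511e-04, -9.63934275e-01, -2.66140310e-01,
        -7.45751450e+01],
       [-1.46490783e-04,  2.66140345e-01, -9.63934279e-01,
        -1.71643683e+02],
       [ 0.00000000e+00,  0.00000000e+00,  0.00000000e+00,
         1.00000000e+00]])}
```

View pics/top0.png

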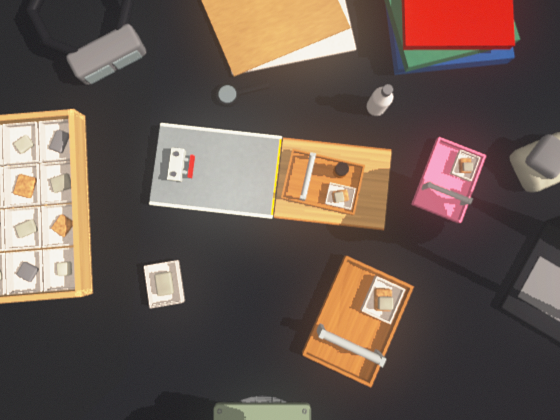

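View pics/scene0.png

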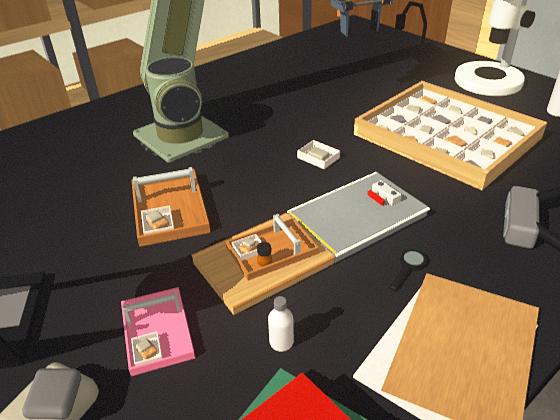

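The top view shows the working tray (orange, jar at (341,169), handle at about (308,177)) on the board, the yellow edge from (280,137) to (273,216), and the pad at (191,166). The slide runs towards image left, which is world +y. The large orange tray and the pink one are decoys.

```bash
cat > h.py <<'E'
import numpy as np,cv2
from workcell import env
def ray(n,uv,z):
    p=env.camera_params(n);K=p["camera_matrix"];T=p["cam_to_world"]
    uv=np.atleast_2d(uv).astype(float)
    d=np.c_[(uv[:,0]-K[0,2])/K[0,0],-(uv[:,1]-K[1,2])/K[1,1],-np.ones(len(uv))]@T[:3,:3].T
    return T[:3,3]+d*((z-T[2,3])/d[:,2])[:,None]
def cloud(n,d,T=None):
    p=env.camera_params(n);K=p["camera_matrix"];T=p["cam_to_world"] if T is None else T
    v,u=np.mgrid[:d.shape[0],:d.shape[1]]
    P=np.stack([(u-K[0,2])/K[0,0]*d,-(v-K[1,2])/K[1,1]*d,-d],-1)
    return P@T[:3,:3].T+T[:3,3]
E
python3 - <<'E'
from h import *
f=np.load("top0.npz");im,d=f["im"],f["d"];P=cloud("top",d)
hsv=cv2.cvtColor(im,cv2.COLOR_BGR2HSV);h,s,v=[hsv[...,i].astype(int) for i in range(3)]
roi=np.zeros(d.shape,bool);roi[115:235,140:400]=1
yel=roi&(h>22)&(h<34)&(s>170)&(v>120);yel[:,:262]=0;yel[:,290:]=0
uv=np.argwhere(yel)[:,::-1];w=ray("top",uv,26);print("yel",len(uv))
c=w[:,:2].mean(0);U=np.linalg.svd(w[:,:2]-c)[2];print("yel c",c,"dir",U[0],"ang",np.degrees(np.arctan2(U[0,1],U[0,0])),"ext",np.ptp((w[:,:2]-c)@U[0]), "minmax",((w[:,:2]-c)@U[0]).min(),((w[:,:2]-c)@U[0]).max())
# stage outline
g=(roi&(d>0)&(P[...,2]>15)&(P[...,2]<40)).astype(np.uint8)
for nm,box in (("stage",(150,290,262)),):pass
print("stage z",np.median(P[150:200,210:265,2]),"board z",np.median(P[155:215,368:384,2]),P[155:215,368:384,2].std())
gm=(roi&(s<70)&(v>60)&(v<255)).astype(np.uint8);gm[:,282:]=0
gm=cv2.morphologyEx(gm,cv2.MORPH_OPEN,np.ones((3,3)))
c0=max(cv2.findContours(gm,cv2.RETR_EXTERNAL,2)[0],key=cv2.contourArea)
q=cv2.approxPolyDP(cv2.convexHull(c0),5,True)[:,0];print("stage quad",q.tolist());print(ray("top",q,26)[:,:2].round(1))
# handle
hm=roi&(s<60)&(v>110);hm[:,:288]=0;hm[:,320:]=0
uv=np.argwhere(hm)[:,::-1];w=ray("top",uv,70);c=w.mean(0);U=np.linalg.svd(w[:,:2]-c[:2])[2];t=(w[:,:2]-c[:2])@U[0]
print("handle",len(uv),c,U[0],np.ptp(t),"ctr",c[:2]+U[0]*(t.min()+t.max())/2,"z",np.percentile(P[hm][:,2],[10,50,90]))
# tray rim
tm=(roi&(h>4)&(h<20)&(s>150)).astype(np.uint8)
rm=roi&(P[...,2]>35)&(d>0);rm[:,:282]=0
print("zpct",np.percentile(P[rm][:,2],[5,50,95]))
vis=cv2.resize(im[110:240,140:400],None,fx=3,fy=3,interpolation=cv2.INTER_CUBIC);cv2.imwrite("pics/crop1.png",vis)
E
```

```text
yel 93
yel c [593.46136813 -32.77287862] dir [-0.99366197  0.11240949] ang 173.54576938992304 ext 164.24972968291348 minmax -77.94470154833496 86.30502813457852
stage z 27.95245958384635 board z 25.677278098627482 63.599424931884116
stage quad [[281, 115], [281, 234], [173, 234], [149, 202], [159, 123], [173, 115]]
[[727.2 -43.6]
 [464.3 -43.6]
 [464.3 190.2]
 [533.9 244.1]
 [709.6 226.6]
 [727.7 196. ]]
handle 252 [584.39862216 -99.21310624  70.        ] [-0.97323878  0.22979615] 101.14936225749403 ctr [584.13088572 -99.14988968] z [69.62770412 72.57369259 74.57422356]
zpct [38.19673116 44.96728189 76.00402086]
```

View pics/crop1.png

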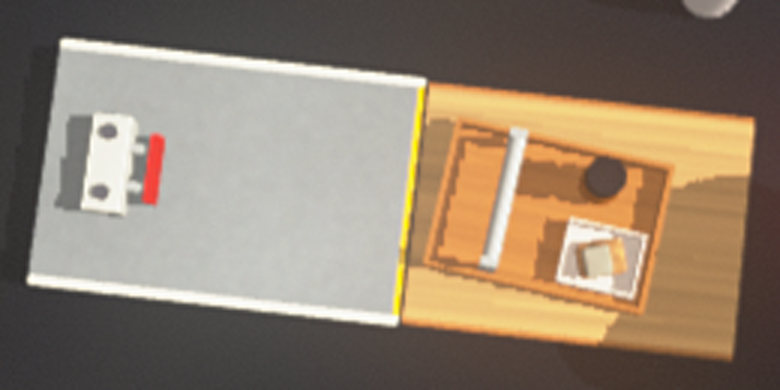

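The crop (3x, offset (140,110)) shows clear corners: stage (60,38), (427,78), (399,325), (28,287); tray rim (457,118), (674,166), (642,313), (425,263); handle bar (517,128) to (488,268); and the pad face along x of about 160.

```bash
python3 - <<'E'
from h import *
cv=lambda a:(np.array(a)/3.+[140,110])
st=ray("top",cv([(60,38),(427,78),(399,325),(28,287)]),26)[:,:2];print("stage",st.round(1).tolist())
x=((st[0]-st[1])+(st[3]-st[2]));x/=np.linalg.norm(x);y=np.array([-x[1],x[0]])
O=st.mean(0)-135*x;print("O",O,"yaw",np.degrees(np.arctan2(x[1],x[0])),"len",np.linalg.norm(st[0]-st[1]),np.linalg.norm(st[3]-st[2]),np.linalg.norm(st[1]-st[2]), "edge mid",st[1:3].mean(0))
S=lambda p:np.c_[(p[:,:2]-O)@x,(p[:,:2]-O)@y].round(1)
for zb in (22,):
  t=ray("top",cv([(457,118),(674,166),(642,313),(425,263)]),zb+18);ts=S(t);print("tray S",ts.tolist(),ts.mean(0))
  a=((ts[0]-ts[1])+(ts[3]-ts[2]));print("tray yaw rel",np.degrees(np.arctan2(a[1],a[0])),"nose mid",(ts[0]+ts[3])/2,np.linalg.norm(a)/2)
  hb=ray("top",cv([(517,128),(488,268)]),zb+45);hs=S(hb);print("handle",hs.tolist(),hs.mean(0),hb.mean(0))
print("pad",S(ray("top",cv([(163,135),(156,204)]),44)))
np.savez("stage.npz",O=O,x=x,y=y)
E
```

```text
stage [[710.4, 224.4], [679.9, -46.5], [498.2, -26.2], [525.9, 243.2]]
O [589.12990008 -35.51177329] yaw 83.85769930631382 len 272.7020305636288 270.8365218481649 182.8447541990298 edge mid [589.0354087  -36.38981583]
tray S [[-26.3, -60.9], [-185.0, -42.6], [-171.9, 65.2], [-14.6, 46.0]] [-99.45    1.925]
tray yaw rel -6.767690062801115 nose mid [-20.45  -7.45] 159.10864998484527
handle [[-68.7, -52.3], [-58.7, 47.6]] [-63.7   -2.35] [584.65808156 -99.08653852  67.        ]
pad [[182.3 -25.4]
 [181.1  24.8]]
```

```bash
cat >> h.py <<'E'
from scipy.spatial.transform import Rotation as Ro
def shift(tgt,yaw):
    s=env.state();R=Ro.from_euler("xyz",s["ee_rot"],degrees=True).as_matrix()
    return ((np.array(tgt)-s["ee_pos"])@R/1000).round(4).tolist(),"roll",round(s["ee_rot"][2]-yaw,2)
def wristT():
    s=env.state();T=np.eye(4);T[:3,:3]=Ro.from_euler("xyz",s["ee_rot"],degrees=True).as_matrix();T[:3,3]=s["ee_pos"]
    return T@env.camera_params("wrist")["hand_eye"]
st=np.load("stage.npz") 
def S(p):
    p=np.atleast_2d(p)[:,:2]-st["O"];return np.c_[p@st["x"],p@st["y"]]
def W(a,b):return st["O"]+a*st["x"]+b*st["y"]
def wray(uv,z,T):
    K=env.camera_params("wrist")["camera_matrix"];uv=np.atleast_2d(uv).astype(float)
    d=np.c_[(uv[:,0]-K[0,2])/K[0,0],-(uv[:,1]-K[1,2])/K[1,1],-np.ones(len(uv))]@T[:3,:3].T
    return T[:3,3]+d*((z-T[2,3])/d[:,2])[:,None]
E
python3 -c "
from h import *
print(shift([584.7,-99.1,213],77.1)); print(shift([584.7,-99.1,150],77.1))"
```

```text
([-0.4895, 0.5869, 0.001], 'roll', np.float64(-4.97))
([-0.4894, 0.5869, 0.064], 'roll', np.float64(-4.97))
```

```bash
python3 -m pendant '[{"xyz":[-0.02,0.024,0],"roll":0,"jaw":0.2},{"xyz":[-0.055,0.066,0],"roll":0,"jaw":0.5},{"xyz":[-0.09,0.108,0],"roll":0,"jaw":0.6},{"xyz":[-0.125,0.15,0],"roll":0,"jaw":0.6},{"xyz":[-0.16,0.192,0],"roll":0,"jaw":0.6},{"xyz":[-0.195,0.234,0],"roll":0,"jaw":0.6},{"xyz":[-0.23,0.276,0],"roll":0,"jaw":0.6},{"xyz":[-0.265,0.318,0],"roll":0,"jaw":0.6}]' 10
python3 -m pendant '[{"xyz":[-0.035,0.042,0],"roll":0,"jaw":0.6},{"xyz":[-0.07,0.084,0],"roll":0,"jaw":0.6},{"xyz":[-0.105,0.126,0.01],"roll":-1,"jaw":0.6},{"xyz":[-0.14,0.168,0.02],"roll":-2,"jaw":0.6},{"xyz":[-0.175,0.21,0.035],"roll":-3,"jaw":0.6},{"xyz":[-0.205,0.246,0.05],"roll":-4,"jaw":0.6},{"xyz":[-0.2245,0.269,0.06],"roll":-5,"jaw":0.6},{"xyz":[-0.2245,0.269,0.064],"roll":-5,"jaw":0.6}]'
python3 - <<'E'
from h import *
env.grab_frame("wrist")
T=wristT();s=env.state();print(s["ee_pos"],s["ee_rot"],s["gripper_width"],s["force"])
im,d=env.grab_frame("wrist");cv2.imwrite("pics/w1.png",im);np.savez("w1.npz",im=im,d=d,T=T)
E
```

```text
time_s: 1.1
ee_pos: [398.3, 195.9, 213.8]
ee_rot: [-180.0, -0.0, 72.1]
force: [0.5, 0.1, -0.2]
gripper_width: 36.5
time_s: 2.1
ee_pos: [585.1, -100.2, 148.4]
ee_rot: [-179.9, 0.0, 77.0]
force: [0.1, 1.1, -0.7]
gripper_width: 36.5
[584.16019019 -98.93451764 148.27734101] [-1.79815302e+02 -2.48917989e-02  7.70345003e+01] 36.282813413089045 [ 0.35785258  1.11983807 -0.57564733]
```

View pics/w1.png

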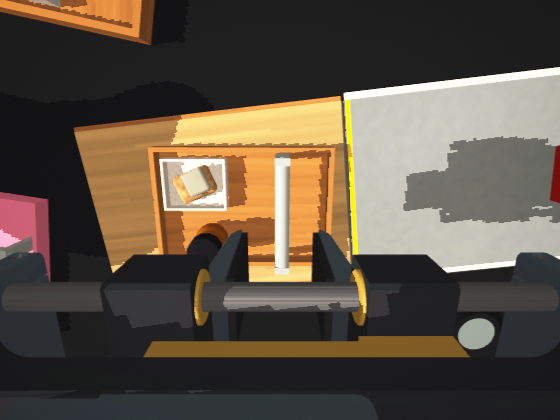

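The bar runs from (283,153) to (282,272) between the fingers, and looks parallel to the pads. The yellow edge is at x of about 348–352.

```bash
python3 - <<'E'
from h import *
f=np.load("w1.npz");d=f["d"];T=f["T"];P=cloud("wrist",d,T)
print("stage z",np.median(P[110:135,380:540,2]),"board z",np.median(P[113:140,230:330,2]), np.median(P[150:230,100:145,2]))
b=wray([(283,153),(282,272)],68,T);print(b.round(1).tolist(),b.mean(0),S(b).round(1).tolist())
print("bar depth z",np.median(P[170:220,281:285,2]))
n=wray([(335,150),(336,260)],41,T);print("nose rim outer S",S(n).round(1).tolist())
e=wray([(348,110),(355,240)],26,T);print("edge S",S(e).round(1).tolist())
Rt=Ro.from_euler("xyz",env.state()["ee_rot"],degrees=True).as_matrix()
print("bar in tool",((b-env.state()["ee_pos"])@Rt).round(1).tolist())
print(shift([b.mean(0)[0],b.mean(0)[1],46],77.0))
E
```

```text
stage z 26.90181149556136 board z 24.289170255981247 24.19730867455155
[[533.4, -84.8, 68.0], [632.1, -108.1, 68.0]] [582.76284024 -96.47213506  68.        ] [[-55.0, 50.1], [-67.6, -50.5]]
bar depth z 72.07008294001373
nose rim outer S [[-10.2, 45.0], [-16.8, -57.3]]
edge S [[6.1, 76.8], [5.2, -45.3]]
bar in tool [[1.7, -52.0, 81.1], [1.1, 49.3, 80.9]]
([0.0014, -0.0013, 0.103], 'roll', np.float64(0.1))
```

```bash
python3 -m pendant '[{"xyz":[0.001,-0.001,0.02],"roll":0,"jaw":0.6},{"xyz":[0.001,-0.001,0.045],"roll":0,"jaw":0.6},{"xyz":[0.001,-0.001,0.07],"roll":0,"jaw":0.6},{"xyz":[0.001,-0.001,0.09],"roll":0,"jaw":0.6},{"xyz":[0.001,-0.001,0.1],"roll":0,"jaw":0.6},{"xyz":[0.001,-0.001,0.102],"roll":0,"jaw":0.6},{"xyz":[0.001,-0.001,0.102],"roll":0,"jaw":0.65},{"xyz":[0.001,-0.001,0.102],"roll":0,"jaw":0.7}]' 6
python3 -m pendant '[{"xyz":[0,0,0],"roll":0,"jaw":0.75},{"xyz":[0,0,0],"roll":0,"jaw":0.8},{"xyz":[0,0,0],"roll":0,"jaw":0.85},{"xyz":[0,0,0],"roll":0,"jaw":0.9},{"xyz":[0,0,0],"roll":0,"jaw":1},{"xyz":[0,0,0],"roll":0,"jaw":1},{"xyz":[0,0,0],"roll":0,"jaw":1},{"xyz":[0,0,0],"roll":0,"jaw":1}]' 6
```

```text
time_s: 3.2
ee_pos: [584.7, -97.5, 48.8]
ee_rot: [179.9, -0.0, 77.1]
force: [0.5, -0.3, 0.2]
gripper_width: 27.7
time_s: 4.2
ee_pos: [584.2, -97.4, 48.0]
ee_rot: [180.0, -0.0, 77.1]
force: [-0.0, 1.3, 0.2]
gripper_width: 11.4
```

```bash
python3 -m pendant '[{"xyz":[0,0,0],"roll":0,"jaw":1},{"xyz":[0,0,0],"roll":-1,"jaw":1},{"xyz":[0,0,0],"roll":-2.2,"jaw":1},{"xyz":[0,0,0],"roll":-3.4,"jaw":1},{"xyz":[0,0,0],"roll":-4.6,"jaw":1},{"xyz":[0,0,0],"roll":-5.8,"jaw":1},{"xyz":[0,0,0],"roll":-6.8,"jaw":1},{"xyz":[0,0,0],"roll":-6.8,"jaw":1}]' 15
python3 -m pendant '[{"xyz":[0,0,0],"roll":0,"jaw":1},{"xyz":[0,0,-0.001],"roll":0,"jaw":1},{"xyz":[0,0,-0.002],"roll":0,"jaw":1},{"xyz":[0,0,-0.003],"roll":0,"jaw":1},{"xyz":[0,0,-0.004],"roll":0,"jaw":1},{"xyz":[0,0,-0.005],"roll":0,"jaw":1},{"xyz":[0,0,-0.006],"roll":0,"jaw":1},{"xyz":[0,0,-0.006],"roll":0,"jaw":1}]' 10
python3 - <<'E'
from h import *
T=wristT();s=env.state();print(s["ee_pos"],s["ee_rot"],s["force"],s["gripper_width"],S(s["ee_pos"]))
im,d=env.grab_frame("wrist");cv2.imwrite("pics/w2.png",im)
E
```

```text
time_s: 5.2
ee_pos: [584.0, -97.5, 47.9]
ee_rot: [-180.0, 0.0, 84.0]
force: [-3.3, 0.4, 2.8]
gripper_width: 11.5
time_s: 6.2
ee_pos: [584.3, -97.5, 54.1]
ee_rot: [180.0, -0.0, 83.9]
force: [-0.3, -1.1, -3.6]
gripper_width: 11.4
[584.3225608  -97.45561963  54.10937982] [ 1.79972899e+02 -6.14793093e-03  8.39377561e+01] [-0.28094813 -1.13052643 -3.60895615] 11.429083383662322 [[-62.10261674  -1.84813546]]
```

View pics/w2.png

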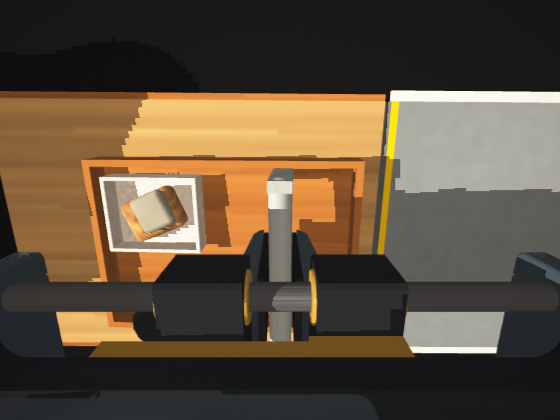

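The tray is straight now: rim parallel to the yellow edge at about x=385, nose raised, with 3.6 N carried by the gripper. I'll advance the nose over the step.

```bash
python3 -m pendant '[{"xyz":[0.001,0,0],"roll":0,"jaw":1},{"xyz":[0.003,0,0],"roll":0,"jaw":1},{"xyz":[0.006,0,0],"roll":0,"jaw":1},{"xyz":[0.01,0,0],"roll":0,"jaw":1},{"xyz":[0.014,0,0],"roll":0,"jaw":1},{"xyz":[0.018,0,0],"roll":0,"jaw":1},{"xyz":[0.022,0,0],"roll":0,"jaw":1},{"xyz":[0.026,0,0],"roll":0,"jaw":1}]' 10
python3 -m pendant '[{"xyz":[0.004,0,0],"roll":0,"jaw":1},{"xyz":[0.008,0,0],"roll":0,"jaw":1},{"xyz":[0.012,0,0],"roll":0,"jaw":1},{"xyz":[0.016,0,0],"roll":0,"jaw":1},{"xyz":[0.02,0,0],"roll":0,"jaw":1},{"xyz":[0.023,0,0],"roll":0,"jaw":1},{"xyz":[0.025,0,0],"roll":0,"jaw":1},{"xyz":[0.025,0,0],"roll":0,"jaw":1}]'
python3 - <<'E'
from h import *
T=wristT();s=env.state();print(s["ee_pos"],s["force"],s["gripper_width"],S(s["ee_pos"]))
im,d=env.grab_frame("wrist");cv2.imwrite("pics/w3.png",im)
E
```

```text
time_s: 7.25
ee_pos: [587.0, -71.3, 53.9]
ee_rot: [-180.0, -0.0, 83.9]
force: [0.1, 0.0, -4.2]
gripper_width: 12.1
time_s: 8.25
ee_pos: [589.7, -46.4, 54.0]
ee_rot: [180.0, -0.0, 83.9]
force: [0.0, 0.2, -3.0]
gripper_width: 11.7
[589.66324548 -46.3956647   53.96353016] [ 0.01963637  0.24705931 -3.02704039] 11.666085516141862 [[-10.76434242  -1.69483981]]
```

View pics/w3.png

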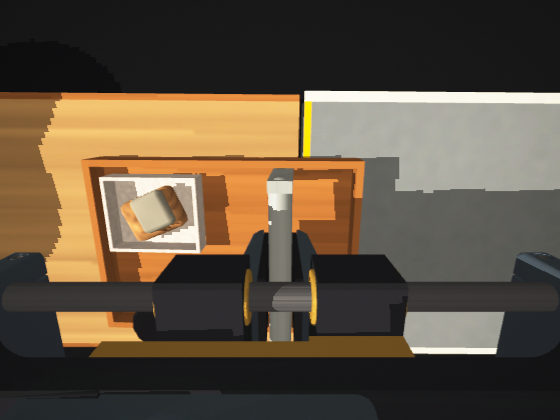

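The nose is about 28 mm past the yellow line (x of about 307) and clear of the step. Next I lower it gently.

```bash
python3 -m pendant '[{"xyz":[0,0,0.001],"roll":0,"jaw":1},{"xyz":[0,0,0.0015],"roll":0,"jaw":1},{"xyz":[0,0,0.002],"roll":0,"jaw":1},{"xyz":[0,0,0.0025],"roll":0,"jaw":1},{"xyz":[0,0,0.003],"roll":0,"jaw":1},{"xyz":[0,0,0.003],"roll":0,"jaw":1},{"xyz":[0,0,0.003],"roll":0,"jaw":1},{"xyz":[0,0,0.003],"roll":0,"jaw":1}]' 8
```

```text
time_s: 9.3
ee_pos: [589.7, -46.7, 51.0]
ee_rot: [180.0, -0.0, 83.9]
force: [1.0, 1.3, -1.8]
gripper_width: 11.7
```

```bash
python3 -m pendant '[{"xyz":[0,0,0.0005],"roll":0,"jaw":1},{"xyz":[0,0,0.001],"roll":0,"jaw":1},{"xyz":[0,0,0.001],"roll":0,"jaw":1},{"xyz":[0,0,0.001],"roll":0,"jaw":1},{"xyz":[0,0,0.001],"roll":0,"jaw":1},{"xyz":[0,0,0.001],"roll":0,"jaw":1},{"xyz":[0,0,0.001],"roll":0,"jaw":1},{"xyz":[0,0,0.001],"roll":0,"jaw":1}]' 4
python3 - <<'E'
from h import *
F=[]
for i in range(5):env.grab_frame("wrist");F.append(env.state()["force"])
print(np.round(F,1).tolist())
E
```

```text
time_s: 10.3
ee_pos: [589.6, -46.8, 50.4]
ee_rot: [180.0, -0.0, 83.9]
force: [-1.7, 1.2, 5.0]
gripper_width: 11.7
[[-2.2, 2.8, 5.8], [-2.2, 1.8, 6.1], [-2.0, 2.5, 5.0], [-1.8, 2.5, 5.5], [-2.7, 2.8, 5.5]]
```

The nose is down on the stage (5 N down-force) and the tail is still on the board, so the tray bridges the step. I'll ease the load and slide on, with the bar rising slightly as the tray tilts about the edge.

```bash
python3 -m pendant '[{"xyz":[0,0,-0.0008],"roll":0,"jaw":1},{"xyz":[0.001,0,-0.001],"roll":0,"jaw":1},{"xyz":[0.003,0,-0.001],"roll":0,"jaw":1},{"xyz":[0.006,0,-0.0011],"roll":0,"jaw":1},{"xyz":[0.01,0,-0.0012],"roll":0,"jaw":1},{"xyz":[0.014,0,-0.0013],"roll":0,"jaw":1},{"xyz":[0.018,0,-0.0014],"roll":0,"jaw":1},{"xyz":[0.022,0,-0.0015],"roll":0,"jaw":1}]' 5
```

```text
time_s: 11.55
ee_pos: [591.8, -24.4, 51.3]
ee_rot: [-180.0, -0.0, 83.9]
force: [-0.3, -1.2, -4.3]
gripper_width: 11.4
```

```bash
python3 -m pendant '[{"xyz":[0.004,0,0],"roll":0,"jaw":1},{"xyz":[0.008,0,0],"roll":0,"jaw":1},{"xyz":[0.013,0,-0.0002],"roll":0,"jaw":1},{"xyz":[0.018,0,-0.0003],"roll":0,"jaw":1},{"xyz":[0.023,0,-0.0004],"roll":0,"jaw":1},{"xyz":[0.028,0,-0.0005],"roll":0,"jaw":1},{"xyz":[0.033,0,-0.0006],"roll":0,"jaw":1},{"xyz":[0.038,0,-0.0006],"roll":0,"jaw":1}]' 5
python3 -m pendant '[{"xyz":[0.005,0,0],"roll":0,"jaw":1},{"xyz":[0.01,0,0],"roll":0,"jaw":1},{"xyz":[0.015,0,0],"roll":0,"jaw":1},{"xyz":[0.02,0,0],"roll":0,"jaw":1},{"xyz":[0.025,0,0],"roll":0,"jaw":1},{"xyz":[0.03,0,0],"roll":0,"jaw":1},{"xyz":[0.034,0,0],"roll":0,"jaw":1},{"xyz":[0.036,0,0],"roll":0,"jaw":1}]' 5
python3 - <<'E'
from h import *
s=env.state();print(s["ee_pos"],s["force"],s["gripper_width"],S(s["ee_pos"]))
im,d=env.grab_frame("wrist");cv2.imwrite("pics/w4.png",im);im,d=env.grab_frame("top");cv2.imwrite("pics/t4.png",im[100:240,140:400])
E
```

```text
time_s: 12.55
ee_pos: [596.1, 13.1, 52.2]
ee_rot: [180.0, 0.0, 83.9]
force: [0.0, -2.2, -2.4]
gripper_width: 12.0
time_s: 13.55
ee_pos: [599.7, 49.0, 52.0]
ee_rot: [-180.0, -0.0, 83.9]
force: [0.1, -2.1, -2.6]
gripper_width: 11.9
[599.68814466  49.01214346  51.98704901] [ 0.09827192 -2.14412341 -2.63378282] 11.871116420101625 [[85.16839615 -1.45372942]]
```

View pics/w4.png

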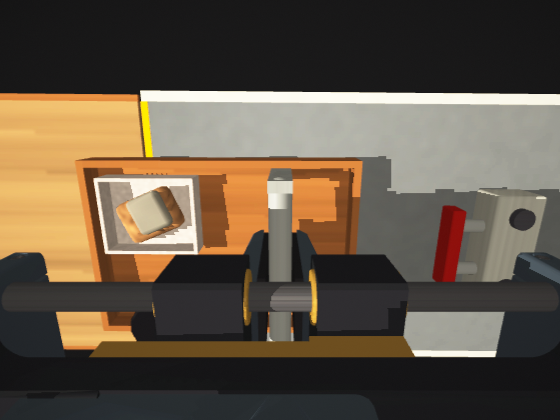

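The tail is still about 35 mm short of the edge (yellow at x=145, tail at 80). The pad's red face is at x of about 441 and the nose at about 360, both near the same height.

```bash
python3 - <<'E'
from h import *
T=wristT();im=cv2.imread("pics/w4.png")
hsv=cv2.cvtColor(im,cv2.COLOR_BGR2HSV)
m=((hsv[...,0]<4)|(hsv[...,0]>174))&(hsv[...,1]>180)&(hsv[...,2]>60);m[:,:400]=0
for r in range(210,245,5):
    x=np.where(m[r])[0];
    if len(x):print(r,x.min(),x.max(),S(wray([(x.min(),r)],44,T)).round(1),S(wray([(x.min(),r)],30,T)).round(1))
for r in (160,200,230):print(r,S(wray([(360,r)],44,T)).round(1))
print([(r,[im[r,x].tolist() for x in range(350,366,2)]) for r in (220,)])
print("tail/edge",S(wray([(80,200)],44,T)),S(wray([(148,140)],26,T)))
E
```

```text
210 443 463 [[180.2  24.6]] [[187.7  20.8]]
215 442 465 [[180.1  21.6]] [[187.5  17.6]]
220 441 464 [[179.9  18.5]] [[187.3  14.3]]
225 441 463 [[180.3  15.4]] [[187.8  10.9]]
230 440 462 [[180.1  12.3]] [[187.6   7.6]]
235 439 461 [[180.    9.2]] [[187.4   4.2]]
240 438 461 [[179.8   6. ]] [[187.2   0.8]]
160 [[129.8  53.5]]
200 [[131.4  30.5]]
230 [[132.7  12.3]]
[(220, [[27, 52, 90], [37, 76, 131], [38, 78, 133], [38, 78, 133], [67, 87, 113], [89, 95, 95], [91, 97, 96], [91, 96, 96]])]
tail/edge [[-30.36460488  30.32559172]] [[ 5.32330844 63.35579011]]
```

```bash
python3 -m pendant '[{"xyz":[0.004,0,0],"roll":0,"jaw":1},{"xyz":[0.009,0,0],"roll":0,"jaw":1},{"xyz":[0.015,0,0],"roll":0,"jaw":1},{"xyz":[0.021,0,0],"roll":0,"jaw":1},{"xyz":[0.027,0,0],"roll":0,"jaw":1},{"xyz":[0.033,0,0],"roll":0,"jaw":1},{"xyz":[0.039,0,0],"roll":0,"jaw":1},{"xyz":[0.042,0,0],"roll":0,"jaw":1}]' 5
python3 -m pendant '[{"xyz":[0,0,0],"roll":0,"jaw":1},{"xyz":[0,0,0.0003],"roll":0,"jaw":1},{"xyz":[0,0,0.0006],"roll":0,"jaw":1},{"xyz":[0,0,0.0009],"roll":0,"jaw":1},{"xyz":[0,0,0.0012],"roll":0,"jaw":1},{"xyz":[0,0,0.0012],"roll":0,"jaw":1},{"xyz":[0,0,0.0012],"roll":0,"jaw":1},{"xyz":[0,0,0.0012],"roll":0,"jaw":1}]' 4
python3 - <<'E'
from h import *
F=[]
for i in range(4):env.grab_frame("wrist");F.append(env.state()["force"])
s=env.state();print(np.round(F,1).tolist(),s["ee_pos"],S(s["ee_pos"]))
im,d=env.grab_frame("wrist");cv2.imwrite("pics/w5.png",im)
E
```

```text
time_s: 14.65
ee_pos: [604.1, 90.9, 52.0]
ee_rot: [-180.0, -0.0, 84.0]
force: [-0.1, -1.9, -3.6]
gripper_width: 11.7
time_s: 15.65
ee_pos: [604.3, 90.5, 50.9]
ee_rot: [180.0, -0.0, 83.9]
force: [0.2, 1.9, -2.6]
gripper_width: 12.0
[[0.3, 1.9, -2.2], [0.6, 2.3, -2.3], [0.2, 1.0, -2.6], [0.1, 1.6, -2.0]] [604.2184424   90.44656     50.85084227] [[126.84968028  -1.52461386]]
```

View pics/w5.png

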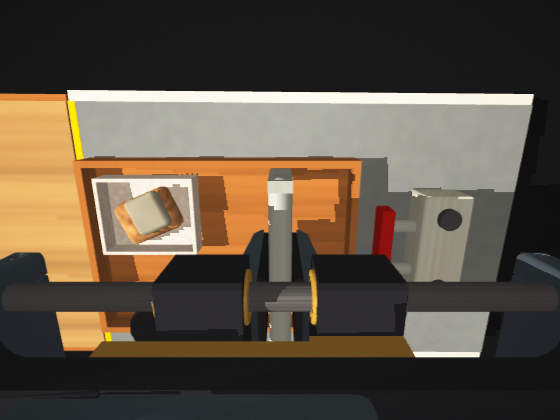

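```bash
python3 -m pendant '[{"xyz":[0,0,0.0002],"roll":0,"jaw":1},{"xyz":[0,0,0.0004],"roll":0,"jaw":1},{"xyz":[0,0,0.0006],"roll":0,"jaw":1},{"xyz":[0,0,0.0006],"roll":0,"jaw":1},{"xyz":[0.001,0,0.0006],"roll":0,"jaw":1},{"xyz":[0.002,0,0.0006],"roll":0,"jaw":1},{"xyz":[0.003,0,0.0006],"roll":0,"jaw":1},{"xyz":[0.004,0,0.0006],"roll":0,"jaw":1}]' 4
python3 - <<'E'
from h import *
s0=env.state();F=[]
T=wristT()
for i in range(4):im,_=env.grab_frame("wrist");F.append(env.state()["force"])
print("start",s0["force"],np.round(F,1).tolist(),s0["ee_pos"],S(s0["ee_pos"]))
hsv=cv2.cvtColor(im,cv2.COLOR_BGR2HSV)
m=((hsv[...,0]<4)|(hsv[...,0]>174))&(hsv[...,1]>180)&(hsv[...,2]>60);m[:,:362]=0
for r in (215,225,235,245):
    x=np.where(m[r])[0];k=im[r,340:400].astype(int);nose=[c+340 for c in range(60) if k[c,2]>k[c,0]+30 and c+340<x.min()-1]
    print(r,x.min(),x.max(),"pad z30/44",S(wray([(x.min(),r),(x.min(),r)],30,T))[0,0].round(1),S(wray([(x.max(),r)],44,T))[0,0].round(1),"nose",max(nose),S(wray([(max(nose)+.5,r)],44,T))[0,0].round(1))
E
```

```text
time_s: 16.9
ee_pos: [604.4, 91.6, 50.7]
ee_rot: [180.0, 0.3, 84.0]
force: [-1.9, -7.9, 6.8]
gripper_width: 13.9
start [-1.89035206 -7.9114629   6.79653434] [[-1.5, -7.6, 5.6], [-2.2, -7.8, 5.6], [-2.0, -8.0, 6.0], [-2.1, -7.5, 6.3]] [604.35437048  91.60165749  50.69371333] [[128.01269066  -1.53616832]]
215 375 393 pad z30/44 187.2 193.3 nose 356 172.2
225 374 392 pad z30/44 187.1 193.3 nose 355 172.0
235 373 390 pad z30/44 187.0 192.8 nose 354 171.8
245 372 389 pad z30/44 186.9 192.8 nose 354 172.2
```

Pressing down on the tray raised its friction (8 N in the slide direction). I'll back off and raise it slightly, then slide on unloaded.

```bash
python3 -m pendant '[{"xyz":[-0.001,0,-0.0002],"roll":0,"jaw":1},{"xyz":[-0.002,0,-0.0004],"roll":0,"jaw":1},{"xyz":[-0.003,0,-0.0006],"roll":0,"jaw":1},{"xyz":[-0.003,0,-0.0008],"roll":0,"jaw":1},{"xyz":[-0.003,0,-0.0008],"roll":0,"jaw":1},{"xyz":[-0.003,0,-0.0008],"roll":0,"jaw":1},{"xyz":[-0.003,0,-0.0008],"roll":0,"jaw":1},{"xyz":[-0.003,0,-0.0008],"roll":0,"jaw":1}]' 4
```

```text
time_s: 18.1
ee_pos: [604.2, 91.6, 50.8]
ee_rot: [-180.0, -0.0, 83.9]
force: [0.4, -1.5, -2.9]
gripper_width: 11.9
```

```bash
python3 -m pendant '[{"xyz":[0.001,0,0.0001],"roll":0,"jaw":1},{"xyz":[0.002,0,0.0001],"roll":0,"jaw":1},{"xyz":[0.003,0,0.0001],"roll":0,"jaw":1},{"xyz":[0.004,0,0.0001],"roll":0,"jaw":1},{"xyz":[0.005,0,0.0001],"roll":0,"jaw":1},{"xyz":[0.006,0,0.0001],"roll":0,"jaw":1},{"xyz":[0.007,0,0.0001],"roll":0,"jaw":1},{"xyz":[0.008,0,0.0001],"roll":0,"jaw":1}]' 5
python3 -m pendant '[{"xyz":[0.0005,0,0],"roll":0,"jaw":1},{"xyz":[0.001,0,0],"roll":0,"jaw":1},{"xyz":[0.0015,0,0],"roll":0,"jaw":1},{"xyz":[0.002,0,0],"roll":0,"jaw":1},{"xyz":[0.0025,0,0],"roll":0,"jaw":1},{"xyz":[0.003,0,0],"roll":0,"jaw":1},{"xyz":[0.0035,0,0],"roll":0,"jaw":1},{"xyz":[0.004,0,0],"roll":0,"jaw":1}]' 5
```

```text
time_s: 19.1
ee_pos: [605.1, 99.7, 50.8]
ee_rot: [-180.0, -0.0, 83.9]
force: [0.0, -1.2, -3.7]
gripper_width: 11.3
time_s: 20.1
ee_pos: [605.5, 103.4, 50.9]
ee_rot: [-180.0, -0.0, 83.9]
force: [0.5, -1.4, -3.2]
gripper_width: 11.7
```

```bash
cat > look.py <<'E'
from h import *
s0=env.state();T=wristT();F=[]
for i in range(4):im,_=env.grab_frame("wrist");F.append(env.state()["force"])
print("F",np.mean(F,0).round(2),"pos",s0["ee_pos"].round(2),S(s0["ee_pos"]).round(2),"w",s0["gripper_width"].round(2))
hsv=cv2.cvtColor(im,cv2.COLOR_BGR2HSV)
m=((hsv[...,0]<4)|(hsv[...,0]>174))&(hsv[...,1]>180)&(hsv[...,2]>60);m[:,:356]=0
for r in (222,232,242):
    x=np.where(m[r])[0];print(r,x.min(),x.max(),S(wray([(x.max()+.5,r)],44,T))[0,0].round(1))
cv2.imwrite("pics/last.png",im)
E
python3 -m pendant '[{"xyz":[0.0003,0,0],"roll":0,"jaw":1},{"xyz":[0.0006,0,0],"roll":0,"jaw":1},{"xyz":[0.0009,0,0],"roll":0,"jaw":1},{"xyz":[0.0012,0,0],"roll":0,"jaw":1},{"xyz":[0.0015,0,0],"roll":0,"jaw":1},{"xyz":[0.0018,0,0],"roll":0,"jaw":1},{"xyz":[0.002,0,0],"roll":0,"jaw":1},{"xyz":[0.002,0,0],"roll":0,"jaw":1}]' 5
python3 look.py
```

```text
time_s: 21.1
ee_pos: [605.7, 105.3, 51.0]
ee_rot: [180.0, 0.0, 83.9]
force: [0.6, -3.1, -4.2]
gripper_width: 11.5Traceback (most recent call last):
  File "look.py", line 4, in <module>
    print("F",np.mean(F,0).round(2),"pos",s0["ee_pos"].round(2),S(s0["ee_pos"]).round(2),"w",s0["gripper_width"].round(2))
                                                                                             ^^^^^^^^^^^^^^^^^^^^^^^^^
AttributeError: 'float' object has no attribute 'round'
```

```bash
sed -i 's/s0\["gripper_width"\].round(2)/s0["gripper_width"]/' look.py; python3 look.py; python3 -m pendant '[{"xyz":[0.0003,0,0],"roll":0,"jaw":1},{"xyz":[0.0006,0,0],"roll":0,"jaw":1},{"xyz":[0.0009,0,0],"roll":0,"jaw":1},{"xyz":[0.001,0,0],"roll":0,"jaw":1},{"xyz":[0.001,0,0],"roll":0,"jaw":1},{"xyz":[0.001,0,0],"roll":0,"jaw":1},{"xyz":[0.001,0,0],"roll":0,"jaw":1},{"xyz":[0.001,0,0],"roll":0,"jaw":1}]' 5
python3 look.py
```

```text
F [-0.3  -2.22 -3.25] pos [605.69 105.33  50.91] [[141.81  -1.4 ]] w 11.634795100939323
222 358 370 194.6
232 358 369 194.5
242 357 368 194.4
time_s: 22.5
ee_pos: [605.8, 106.4, 50.9]
ee_rot: [-180.0, -0.0, 83.9]
force: [0.0, -2.7, -3.6]
gripper_width: 11.8
F [-0.87 -3.13 -3.49] pos [605.8  106.37  50.94] [[142.85  -1.39]] w 11.758384942164312
222 358 370 195.7
232 358 369 195.6
242 357 368 195.5
```

View pics/last.png

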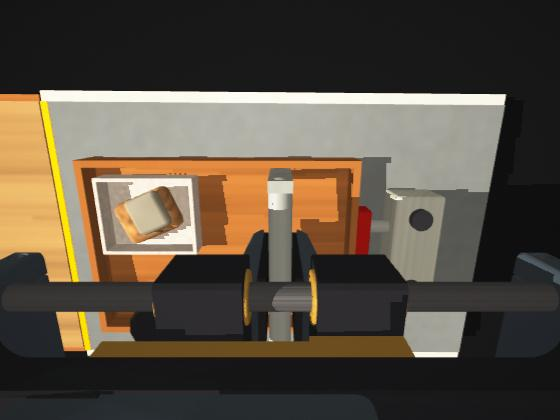

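Contact is confirmed: the pad's back edge has moved by about 1–2 mm and the force is rising. About 3 mm more is needed.

```bash
python3 -m pendant '[{"xyz":[0.0004,0,0],"roll":0,"jaw":1},{"xyz":[0.0008,0,0],"roll":0,"jaw":1},{"xyz":[0.0012,0,0],"roll":0,"jaw":1},{"xyz":[0.0016,0,0],"roll":0,"jaw":1},{"xyz":[0.002,0,0],"roll":0,"jaw":1},{"xyz":[0.002,0,0],"roll":0,"jaw":1},{"xyz":[0.002,0,0],"roll":0,"jaw":1},{"xyz":[0.002,0,0],"roll":0,"jaw":1}]' 6
python3 look.py
python3 -m pendant '[{"xyz":[0.0004,0,0],"roll":0,"jaw":1},{"xyz":[0.0008,0,0],"roll":0,"jaw":1},{"xyz":[0.0012,0,0],"roll":0,"jaw":1},{"xyz":[0.0013,0,0],"roll":0,"jaw":1},{"xyz":[0.0013,0,0],"roll":0,"jaw":1},{"xyz":[0.0013,0,0],"roll":0,"jaw":1},{"xyz":[0.0013,0,0],"roll":0,"jaw":1},{"xyz":[0.0013,0,0],"roll":0,"jaw":1}]' 6
python3 look.py
```

```text
time_s: 23.7
ee_pos: [606.0, 108.3, 50.9]
ee_rot: [-180.0, 0.0, 83.9]
force: [-0.5, -4.6, -3.7]
gripper_width: 11.6
F [-1.05 -4.19 -3.23] pos [606.02 108.3   50.93] [[144.79  -1.4 ]] w 11.616990481520721
222 358 370 197.6
232 358 369 197.5
242 357 368 197.4
time_s: 24.9
ee_pos: [606.1, 109.6, 50.9]
ee_rot: [-180.0, 0.0, 83.9]
force: [-1.0, -5.3, -3.1]
gripper_width: 12.0
F [-0.92 -4.51 -2.68] pos [606.13 109.61  50.93] [[146.11  -1.37]] w 11.965236413043003
222 358 370 198.9
232 358 369 198.8
242 357 368 198.7
```

```bash
python3 -m pendant '[{"xyz":[0,0,0.0001],"roll":0,"jaw":1},{"xyz":[0,0,0.0002],"roll":0,"jaw":1},{"xyz":[0,0,0.0003],"roll":0,"jaw":1},{"xyz":[0,0,0.0003],"roll":0,"jaw":1},{"xyz":[0,0,0.0003],"roll":0,"jaw":1},{"xyz":[0,0,0.0003],"roll":0,"jaw":1},{"xyz":[0,0,0.0003],"roll":0,"jaw":1},{"xyz":[0,0,0.0003],"roll":0,"jaw":1}]' 5
python3 look.py
```

```text
time_s: 26.1
ee_pos: [606.1, 109.6, 50.8]
ee_rot: [180.0, -0.0, 83.9]
force: [-1.1, -5.3, -1.1]
gripper_width: 11.8
F [-1.61 -4.58 -1.97] pos [606.15 109.64  50.85] [[146.14  -1.39]] w 11.831657460577949
222 358 370 199.0
232 357 369 198.8
242 357 368 198.7
```

```bash
python3 -m pendant '[{"xyz":[0,0,0.0002],"roll":0,"jaw":1},{"xyz":[0,0,0.0002],"roll":0,"jaw":1},{"xyz":[0,0,0.0002],"roll":0,"jaw":0.86},{"xyz":[0,0,0.0002],"roll":0,"jaw":0.83},{"xyz":[0,0,0.0002],"roll":0,"jaw":0.8},{"xyz":[0,0,0.0002],"roll":0,"jaw":0.75},{"xyz":[0,0,0.0002],"roll":0,"jaw":0.7},{"xyz":[0,0,0.0002],"roll":0,"jaw":0.7}]' 4
python3 look.py
```

```text
time_s: 27.3
ee_pos: [606.3, 109.8, 50.5]
ee_rot: [180.0, -0.0, 83.9]
force: [0.1, 0.5, -0.3]
gripper_width: 27.3
F [-0.39 -0.14 -0.08] pos [606.27 109.77  50.46] [[146.28  -1.49]] w 27.263774005786157
222 358 370 199.0
232 358 369 198.9
242 357 368 198.7
```

Released; the pad hasn't moved. Retreating straight up.

```bash
python3 -m pendant '[{"xyz":[0,0,-0.003],"roll":0,"jaw":0.65},{"xyz":[0,0,-0.01],"roll":0,"jaw":0.6},{"xyz":[0,0,-0.02],"roll":0,"jaw":0.6},{"xyz":[0,0,-0.035],"roll":0,"jaw":0.6},{"xyz":[0,0,-0.055],"roll":0,"jaw":0.6},{"xyz":[0,0,-0.075],"roll":0,"jaw":0.6},{"xyz":[0,0,-0.095],"roll":0,"jaw":0.6},{"xyz":[0,0,-0.1],"roll":0,"jaw":0.6}]'
python3 - <<'E'
from h import *
T=wristT();im,d=env.grab_frame("wrist");cv2.imwrite("pics/w9.png",im)
ts,_=env.grab_frame("scene");cv2.imwrite("pics/s9.png",cv2.resize(ts[150:320,180:440],None,fx=3,fy=3))
hsv=cv2.cvtColor(im,cv2.COLOR_BGR2HSV)
m=((hsv[...,0]<4)|(hsv[...,0]>174))&(hsv[...,1]>180)&(hsv[...,2]>60);m[:,300:][:0]
for r in range(160,250,12):
    x=np.where(m[r,300:420])[0]+300
    if len(x):print(r,x.min(),x.max(),S(wray([(x.max()+.5,r)],44,T)).round(1))
E
```

```text
time_s: 28.5
ee_pos: [607.2, 109.8, 152.9]
ee_rot: [179.8, -0.1, 83.9]
force: [0.5, 0.3, 0.7]
gripper_width: 36.5
184 331 338 [[198.6  19.8]]
196 331 338 [[199.2   8.9]]
208 330 337 [[198.8  -2.3]]
220 330 336 [[198.5 -13.7]]
```

View pics/w9.png

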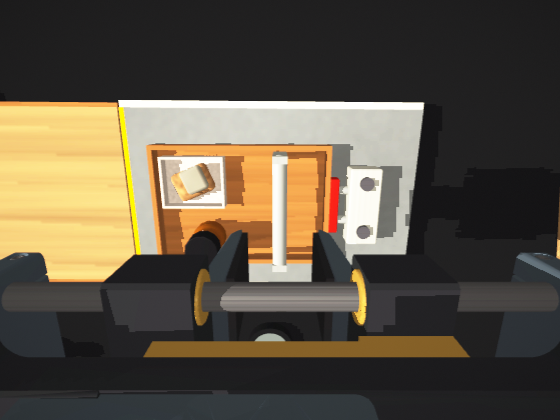

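View pics/s9.png

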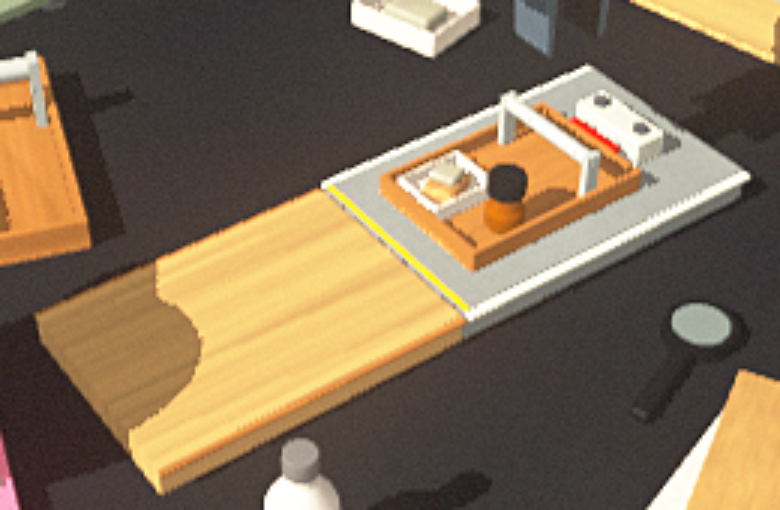

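The tray is wholly on the stage past the yellow edge, straight and centred. Its nose is against the pressed pad (red at x=331–338), and the jar is upright in the scene view. Handing in.

```bash
python3 -c "
from workcell import env
print(env.job_done())"
```

```text
the job is handed in; nothing more can be done
None
```

The tray is on the stage with its nose holding the pad pressed in by about 4 to 5.5 mm, the gripper is clear above it, and I handed the job in at about 28.6 s.

I gripped the handle bar lightly, straightened the tray on the board by about 7°, and lifted its nose by roughly 8 mm. I moved the nose about 28 mm past the edge and set it down, with the tail on the board. Then I slid the tray on until the pad yielded, pushed it to about halfway, released the bar and went straight up.

**Last checks:**
- **Tray:** it looks flat, straight and past the yellow edge. By the gripper's position the handle was about 1.5 mm off the centre line.
- **Pad:** its position did not change between the push, the release and the retreat. The camera puts the pad at about 5.5 mm pressed in and the push force suggests about 4.3 mm; both are within the 2.5 to 8 mm limits.
- **Jar and other things:** the jar is upright. I did not measure the box, bottle and loupe; nothing I did went near them.

**What went less smoothly:**
- **Extra down-force:** after the tail cleared the edge I briefly pressed the tray down with about 7 N, which raised the drag to about 8 N. I estimated about 12 N of contact against the 18 N limit and backed off straight away.
- **Calibration:** the wrist and overhead cameras disagreed by about 5 mm on where the stage edge is, so I found the pad by feel and by how far it moved.

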